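Reset the saw stop by one hole

ROBOT

A 6-joint arm with a two-finger parallel gripper is mounted at the origin on the work surface. World frame = base frame: x ahead of the robot, y to its left, z up, the work surface at z = 0. Lengths are in m, angles in rad, forces in N, time in s.
With the tool pointing down it reaches from about 0.3 to 0.85 m from the base axis. Payload 5.4 kg.
Tool frame: the origin (TCP) lies between the finger pads; the fingertips stand 19 mm ahead of it and the grasp point (between the pads) is the TCP (tip_extent is the distance from the TCP to the fingertips, in m); y points along the fingers, x is the direction in which the jaws open and shut, and the axes are right-handed (so a half turn about y gives the same grasp; the last joint's range is limited). The gripper opens to 85 mm and grips with 20 to 120 N. Pads are 22 mm wide; open, the fingers measure 114 mm over their backs; the gripper's body (76 mm by 85 mm) begins 54 mm behind the grasp point. The pads swing forward as they close: fully open they stand 13 mm farther back than shut.
Start: joints at [-1.479, 0.158, 1.597, -0, 1.386, -0.21], TCP at [0.171, -0.549, 0.25] pointing down, gripper open.
Joint ranges: [-2.91, 2.91], [-0.94, 2.29], [0.18, 2.7], [-1.29, 4.43], [0.17, 2.64], [-3, 3]. Speed limits (rad/s): [2.57, 2.57, 3.14, 3.14, 3.14, 3.14].

INTERFACE

Orientations are given as a 3x3 rotation matrix whose columns are the frame's x, y, z axes.
In Python, from rig import * gives the robot as it stands. Calls block until the motion is done:
- reach(position, orientation): joint-space move of the TCP to a pose.
- move_l(position, orientation=None, velocity=0.15, max_force=None): straight line of the TCP; orientation=None keeps the orientation; velocity is the mean speed in m/s. With max_force (N) it stops when the force on the tool has changed by that much, and returns True; else False.
- set_joints(angles): joint-space move.
- set_gripper(opening, force=None): opening from 0.0 (shut) to 1.0 (fully open); force is the grip in N (None keeps the last); returns when the fingers have stopped.
- wait(seconds).
- ik(position, orientation): joint angles nearest the present ones, or None.
- observe(): the state.
- get_image(name): name is "side" or "top" or "wrist"; returns a dict with "frame" (400x640x3 uint8, blue, green, red), "range_z" (400x640 float32, m along the optical axis (not along the pixel's ray), 0 where there is no reading), "fovy" (degrees; the focal length in pixels is half the picture's height over the tangent of half this angle, whatever the lens; pixels are square), "cx", "cy" (the principal point, pixels), "dist" ([k1, k2, p1, p2, k3] as OpenCV has them; the pictures are not rectified), "R" (3x3) and "t" (3): a world point X has camera coordinates R X + t. Camera axes: x right, y down, z forward; pixel columns grow to the right and rows downward; lengths in m; the calibration is good to about 2 mm. A picture is of the moment at which its call begins.
A pose or a line that the arm cannot do raises PlanningError and nothing moves.
- job_done(): hands the job in, once; it reports no verdict.
The state is a dict: "clock": time; "joint_positions": joint angles; "qvel": joint speeds; "joint_efforts": joint torques, N m; "tcp_pos": TCP position; "tool_rot": TCP orientation; "wrist_force": force on the tool from outside, world axes, zero at the start; "moment": the same for the moment, N m; "width": opening from 0.0 (shut) to 1.0 (fully open).
Only numpy, scipy, OpenCV 4.12 (cv2) and the standard library are available. Lean on these libraries where they do the work, as an engineer would, in place of code of your own. Each camera call takes 0.05 s, during which the arm holds its last target. There are 200 camera calls.

TASK

The next sticks are to be cut one hole longer: first slide the yellow length marker along its track until it stands beside the next hole of the tube, on the side away from the mitre box. Then pull up the red lock knob, slide the blue stop section one hole away from the mitre box and let the pin go fully home in that hole; finish while still gripping the red knob, with the pin down in its hole. Leave the glue bottle, the tin and the try square alone.

Things in the scene. Friction and masses are not known exactly. Their poses are not given: they have to be found in the camera images.
- jig: stop jig fixed to the bench: wooden board 240 x 330 x 18 mm. Origin: centre of its underside; z up, x away from the robot, y left along the tube; yaw up to 0.35 rad. Along x = 0 runs a fixed aluminium tube 30 mm wide, 300 mm long, top 56 mm above the bench, with five 13 mm square holes in its top at y = -100, -50, 0, 50, 100 mm; a white tick on the board beside each
- mitre_box: wooden mitre box 110 x 140 x 70 mm with a saw slot and a stick in it; fixed at either the left (+y) or the right (-y) end of the jig, parallel to it. Origin: centre of its underside, 250 mm from the jig's origin along jig y and 75 mm along jig x. A green tray of cut sticks, 40 mm high, stands at the other end
- hole_left (a point): centre of the mouth of the tube's hole next to the middle one on the jig's +y side (50 mm from the middle hole), 56 mm above the bench
- hole_right (a point): centre of the mouth of the tube's hole next to the middle one on the jig's -y side
- sleeve (a joint): blue sliding section (48 mm across, 60 mm long, top 64 mm above the bench, a stop arm reaching 98 mm to the jig's +x) along the tube, in m: 0 = over the middle hole, where it starts locked (the middle hole is under it); positive to jig +y; range -0.108 to 0.108. Slides with about 2 N once the pin is out; 2.5 mm of play each way with the pin in
- plunger (a joint): lift of the upright spring plunger in the sleeve, in m: 0 = pin home, 10 mm deep in a hole; 0.015 = right up. Above 0.010 the pin is clear and the sleeve can slide; it only goes lower over a hole. The spring pushes down with 4.5 N at 0, 9 N at the top, and snaps the pin home over a hole when the knob is let down. The 8 mm round-ended pin is fixed under the red knob
- knob: red knob on the plunger: upright cylinder, 28 mm in diameter, 26 mm tall, origin at the centre of its underside, 82 mm above the bench with the pin home; it rides on the sleeve and rises with the pin. Under it is a steel housing 22 mm in diameter that stands 16 mm up from the sleeve's top
- knob_mid (a point): middle of the red knob, 95 mm above the bench with the pin home: the place to grip it, from above
- marker (a joint): slide of the yellow length marker along its track, in m: 0 = beside the tube's middle hole, 0.05 = beside the hole 50 mm to the jig's +y, -0.05 = beside the one to -y; range -0.095 to 0.095; stays where it is left, takes about 1.5 N to slide
- marker_top (a point): centre of the top of the yellow marker's grip, a block 26 mm (jig x) by 16 mm (jig y) by 38 mm tall on a track 90 mm in front (jig -x) of the tube; its top is 68.5 mm and its foot 30 mm above the bench; a thin yellow pointer at its foot points at the tube
- glue: white glue bottle with an orange cap, 52 mm in diameter, 130 mm tall, loose, beyond the jig; leave alone; origin at the centre of its underside
- tin: steel tin, 68 mm in diameter, 85 mm tall, loose, beyond the jig; leave alone; origin at the centre of its underside
- try_square: try square lying flat, wooden stock 100 mm, steel blade 120 mm, 16 mm high, loose, on the robot's side of the jig; leave alone; origin under the stock near the blade
Mind the look-alikes: they are no part of the job. Of the things that look like the mitre_box, the largest one is meant.

How it is judged:
On the way, in this order (a step that is already met when the one before it is completed fails the run):
1. the yellow marker is set beside the next hole away from the mitre box (within 8 mm), the stop section still locked in the middle hole (((y of mitre_box in the frame of jig above 0 m and value of joint marker between -0.058 and -0.042 m) or (y of mitre_box in the frame of jig below 0 m and value of joint marker between 0.042 and 0.058 m)) and value of joint sleeve between -0.008 and 0.008 m and value of joint plunger below 0.004 m), for 0.2 s.
2. the red knob is pulled up until the pin is clear (over 9 mm), the section still at the middle hole (within 10 mm) (value of joint plunger above 0.009 m and value of joint sleeve between -0.01 and 0.01 m), for 0.05 s.
3. the section is at the next hole away from the mitre box and the pin is home (((y of mitre_box in the frame of jig above 0 m and value of joint sleeve between -0.056 and -0.044 m) or (y of mitre_box in the frame of jig below 0 m and value of joint sleeve between 0.044 and 0.056 m)) and value of joint plunger below 0.003 m), for 0.2 s.
At the end, for the whole second after the job is handed in: the section stands at the next hole away from the mitre box (within 6 mm) with the pin home (within 3 mm), the marker beside that hole (within 8 mm), the fingers gripping the red knob (over 2 N), the glue bottle, tin and try square within 20 mm of where they were (all of step 3 and ((y of mitre_box in the frame of jig above 0 m and value of joint marker between -0.058 and -0.042 m) or (y of mitre_box in the frame of jig below 0 m and value of joint marker between 0.042 and 0.058 m)) and contact force between the fingers and knob above 2 N and distance of each of glue, tin, try_square from where it was at the start of the episode below 0.02 m); the arm keeps its last pose, push and grip.
It fails at once if the glue bottle, tin or try square is pushed more than 20 mm (distance of any of glue, tin, try_square from where it was at the start of the episode above 0.02 m).
It also fails if it takes over 40 s, if anything falls off the work surface, if the arm or the gripper's body presses on something with over 40 N, if the wrist force passes 120 N, or if a joint passes its speed limit or range.

## Working session

There is one attempt and no reset: what is moved stays moved. The work goes in short steps, each a Python script; the robot and the scene stay as the last script left them, time stands still between calls to the robot, and variables do not carry over. Pictures are saved under pics/ and viewed, about 8 in all and at most 12, crops included, and the job is handed in when it is done.

```bash
mkdir -p pics; ls; python3 - <<'E'
from rig import *
import cv2,pickle
d={n:get_image(n) for n in("top","side")}
pickle.dump(d,open("d0.pkl","wb"))
for n in d:
    cv2.imwrite(f"pics/{n}0.png",d[n]["frame"]); print(n,d[n]["fovy"],d[n]["cx"],d[n]["cy"],d[n]["dist"],d[n]["R"],d[n]["t"])
print(observe())
E
```

```text
pics
top 55.00686786662313 316.8390383712859 205.56255952922905 [-0.0598939  0.         0.         0.         0.       ] [[ 0.00242676 -0.9995515   0.02984807]
 [-0.99607297 -0.00505781 -0.08839146]
 [ 0.08850279 -0.02951635 -0.99563851]] [-0.06061921  0.57915513  0.84423571]
side 44.65085244973094 319.5425465628678 194.09089553125713 [-0.09821362  0.          0.          0.          0.        ] [[-0.77777697 -0.62836299  0.01493102]
 [-0.44206742  0.52998795 -0.72366371]
 [ 0.44681023 -0.56944949 -0.68999123]] [0.43181446 0.38353111 0.97154782]
{'clock': 0.1, 'joint_positions': array([-1.47910566e+00,  1.58987102e-01,  1.59811370e+00,  6.75119797e-06,
        1.38620382e+00, -2.10133963e-01]), 'qvel': array([-6.36765911e-04, -2.15915784e-03, -3.91898866e-03, -1.73625899e-03,
        3.98385155e-05,  1.31242300e-03]), 'joint_efforts': array([ 1.79561863e-05, -3.96990931e+01, -3.32337391e+01, -9.76943625e-05,
        4.20405966e-03, -2.77900250e-05]), 'tcp_pos': array([ 0.17084123, -0.54849773,  0.24941103]), 'tool_rot': array([[ 2.97261539e-01, -1.50142734e-04,  9.54796080e-01],
       [-9.54794626e-01,  1.70538122e-03,  2.97261355e-01],
       [-1.67292294e-03, -9.99998535e-01,  3.63588772e-04]]), 'wrist_force': array([ 0.28450018, -0.12893775, -0.47766212]), 'moment': array([-0.03509643,  0.04641056,  0.04086973]), 'width': 0.9970349497364639}
```

View pics/top0.png

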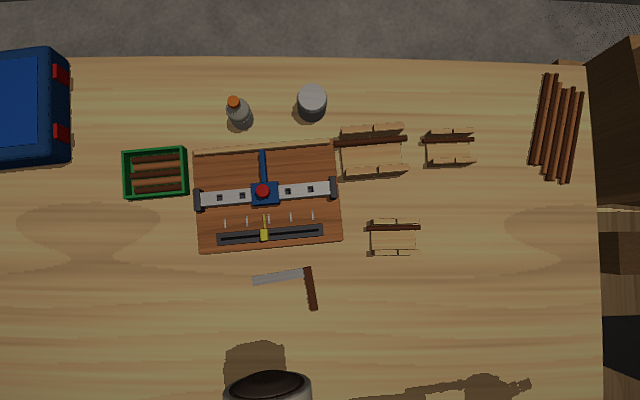

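View pics/side0.png

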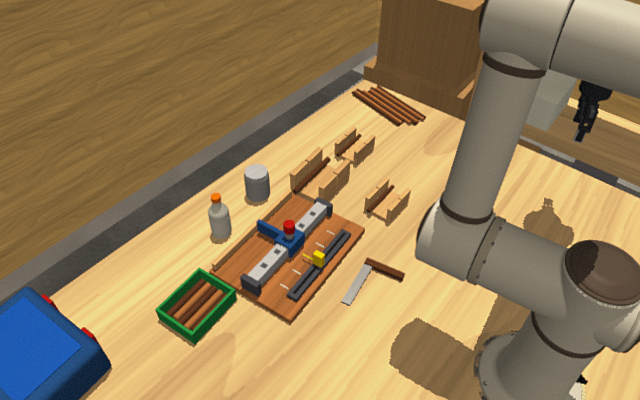

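Largest mitre-box look-alike: the one at (372,152), against the jig's right end. The smaller ones are at (448,148) and (393,238). The largest is on -y, opposite the green tray at (155,172), so the target is +y (image left). I'll confirm that in a crop and measure.

```bash
cat > h.py <<'E'
import numpy as np, cv2, pickle
def K(d):
    f=200/np.tan(np.radians(d["fovy"])/2); return np.array([[f,0,d["cx"]],[0,f,d["cy"]],[0,0,1]])
def ray(d,uv,z):
    p=cv2.undistortPoints(np.array(uv,float).reshape(-1,1,2),K(d),np.array(d["dist"]))[:,0]
    R,t=np.array(d["R"]),np.array(d["t"]); c=-R.T@t
    v=np.c_[p,np.ones(len(p))]@R
    return c+v*((z-c[2])/v[:,2])[:,None]
def proj(d,X):
    return cv2.projectPoints(np.array(X,float).reshape(-1,1,3),cv2.Rodrigues(np.array(d["R"]))[0],np.array(d["t"]),K(d),np.array(d["dist"]))[0][:,0]
def mask(d,lo,hi):
    return cv2.inRange(cv2.cvtColor(d["frame"],cv2.COLOR_BGR2HSV),lo,hi)
def blobs(m,amin=20):
    n,l,s,c=cv2.connectedComponentsWithStats(m)
    return [(c[i].round(1),s[i]) for i in range(1,n) if s[i,4]>=amin],l
RED=((0,170,90),(6,255,255)); YEL=((22,150,80),(34,255,255)); GRAY=((0,0,120),(180,45,255))
E
python3 - <<'E'
from h import *
d=pickle.load(open("d0.pkl","rb"))
for n in d:
    for nm,c in(("R",RED),("Y",YEL),("G",GRAY)):
        b,l=blobs(mask(d[n],*c),25); print(n,nm,[(list(x[0]),list(x[1])) for x in b])
t=d["top"]
m=mask(t,*GRAY); roi=np.zeros_like(m); roi[172:212,195:340]=255; m&=roi
pts=np.argwhere(m)[:,::-1]; P=ray(t,pts,.056)[:,:2]
r=cv2.minAreaRect(P.astype(np.float32)*1000); print("tube",r)
for z,uv in((.108,(262,189)),(.0685,(264,232))): print(ray(t,uv,z))
cv2.imwrite("pics/c1.png",cv2.resize(t["frame"][110:270,180:490],None,fx=2.5,fy=2.5,interpolation=cv2.INTER_CUBIC))
E
```

```text
top R [([np.float64(54.4), np.float64(70.2)], [np.int32(53), np.int32(64), np.int32(4), np.int32(14), np.int32(51)]), ([np.float64(54.7), np.float64(130.1)], [np.int32(53), np.int32(123), np.int32(5), np.int32(15), np.int32(56)]), ([np.float64(262.2), np.float64(190.1)], [np.int32(256), np.int32(184), np.int32(13), np.int32(13), np.int32(124)])]
top Y [([np.float64(263.8), np.float64(231.0)], [np.int32(260), np.int32(214), np.int32(9), np.int32(27), np.int32(121)])]
top G [([np.float64(311.8), np.float64(96.2)], [np.int32(299), np.int32(83), np.int32(27), np.int32(27), np.int32(574)]), ([np.float64(304.3), np.float64(189.2)], [np.int32(278), np.int32(181), np.int32(52), np.int32(18), np.int32(584)]), ([np.float64(224.3), np.float64(196.7)], [np.int32(200), np.int32(188), np.int32(51), np.int32(18), np.int32(568)])]
side R [([np.float64(288.7), np.float64(226.1)], [np.int32(283), np.int32(220), np.int32(12), np.int32(14), np.int32(124)]), ([np.float64(46.8), np.float64(298.2)], [np.int32(42), np.int32(294), np.int32(11), np.int32(10), np.int32(36)]), ([np.float64(87.2), np.float64(332
[... 970 characters left out ...]
t32(201), np.int32(32), np.int32(31), np.int32(354)]), ([np.float64(218.0), np.float64(217.7)], [np.int32(209), np.int32(203), np.int32(19), np.int32(35), np.int32(340)]), ([np.float64(434.9), np.float64(207.2)], [np.int32(432), np.int32(202), np.int32(8), np.int32(12), np.int32(34)]), ([np.float64(266.9), np.float64(262.3)], [np.int32(248), np.int32(244), np.int32(39), np.int32(37), np.int32(483)]), ([np.float64(356.5), np.float64(284.1)], [np.int32(342), np.int32(264), np.int32(30), np.int32(41), np.int32(387)])]
tube ((604.1451416015625, 56.66477966308594), (29.201412200927734, 282.7579345703125), 5.680379390716553)
[[0.60574858 0.05683495 0.108     ]]
[[0.51832127 0.05569716 0.0685    ]]
```

View pics/c1.png

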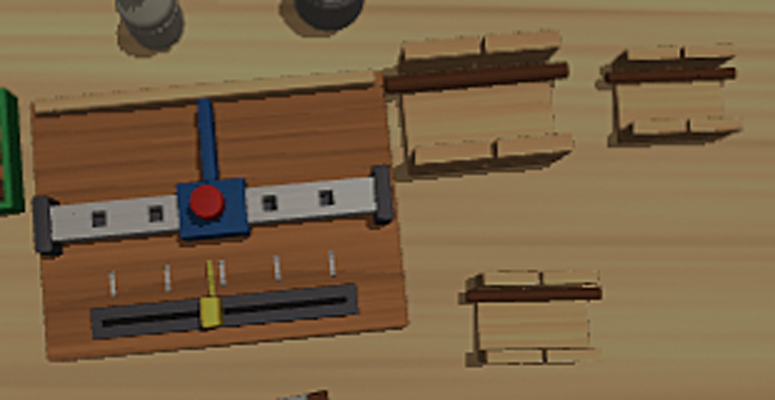

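The crop shows the largest mitre box against the jig's right end (-y), and the target hole at crop (156,213), left of the knob. The marker is a little left of the middle tick. Now I'll hover and look from near.

```bash
cat >> h.py <<'E'
YAW=np.radians(5.68)
def ori(a):
    x=np.array([np.sin(a),-np.cos(a),0]); y=np.array([0,0,-1.]); return np.c_[x,y,np.cross(x,y)]
E
python3 - <<'E'
from rig import *
from h import *
o=ori(YAW)
print(ik([.53,.056,.24],o))
reach([.53,.056,.24],o)
d=get_image("wrist"); pickle.dump(d,open("w1.pkl","wb")); cv2.imwrite("pics/w1.png",d["frame"])
s=observe(); print(s["clock"],s["tcp_pos"],s["tool_rot"],d["R"],d["t"])
for nm,c in(("R",RED),("Y",YEL)): print(nm,[(list(x[0]),list(x[1])) for x in blobs(mask(d,*c),60)[0]])
E
```

```text
[-1.21646648e-01  5.73860092e-02  1.72703617e+00 -4.44089210e-16
  1.35717048e+00  1.35001498e+00]
2.6417 [0.53012471 0.05527629 0.23999269] [[ 9.78557397e-02 -1.17609665e-05  9.95200610e-01]
 [-9.95200601e-01 -1.34463079e-04  9.78557372e-02]
 [ 1.32666860e-04 -9.99999991e-01 -2.48625050e-05]] [[ 9.80374895e-02 -9.95182404e-01  7.96173269e-04]
 [-9.60763409e-01 -9.44381579e-02  2.60797060e-01]
 [-2.59465456e-01 -2.63328231e-02 -9.65393319e-01]] [0.00201273 0.48266453 0.50843807]
R [([np.float64(319.6), np.float64(102.7)], [np.int32(303), np.int32(86), np.int32(34), np.int32(34), np.int32(901)])]
Y [([np.float64(310.0), np.float64(189.7)], [np.int32(302), np.int32(150), np.int32(16), np.int32(61), np.int32(440)])]
```

View pics/w1.png

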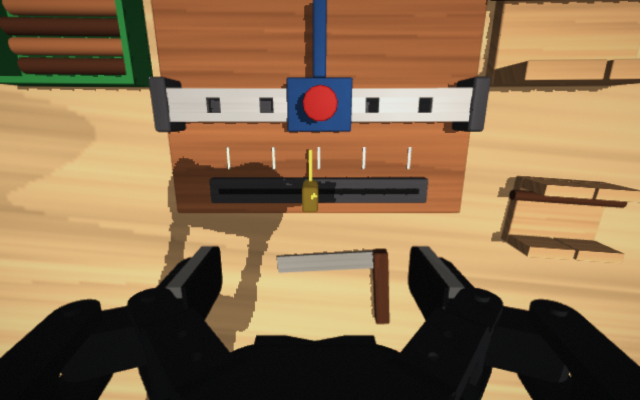

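The wrist view shows the knob at (320,102), holes at (213/266/372/425,105), ticks at about (228…409,158) and the marker at (310,195). Its pointer is about 9 px left of the middle tick, roughly +10 mm. The try square is well clear.

```bash
python3 - <<'E'
from h import *
d=pickle.load(open("w1.pkl","rb"))
g=cv2.cvtColor(d["frame"],cv2.COLOR_BGR2GRAY)
m=((g<90)*255).astype(np.uint8); roi=np.zeros_like(m); roi[96:114,175:285]=255; roi[96:114,354:465]=255
b=[x for x in blobs(m&roi,40)[0] if x[1][2]<25]
b=sorted(b,key=lambda x:x[0][0]); c=np.array([[x[1][0]+x[1][2]/2-.5,x[1][1]+x[1][3]/2-.5] for x in b]); print(c)
H=ray(d,c,.056)[:,:2]; print("holes",H.round(4)); 
v=H[0]-H[-1]; a=np.arctan2(-v[0],v[1]); print("len",np.linalg.norm(v),"yaw",a,"ctr",H.mean(0))
o=H.mean(0); R=np.array([[np.cos(a),-np.sin(a)],[np.sin(a),np.cos(a)]])
J=lambda P:(P[:,:2]-o)@R
print("knob top",J(ray(d,[[319.6,102.7]],.108)))
mm=mask(d,(20,80,30),(36,255,255))[165:220,295:325]
rows=np.argwhere(mm); 
for r in range(0,55,3):
    k=np.where(mm[r])[0]
    if len(k): print(r+165,k.min()+295,k.max()+295)
print("ticks J",J(ray(d,[[228,158],[319,158],[409,158]],.018)))
print("pointer J",J(ray(d,[[310,155]],.032)),"marker top row J",J(ray(d,[[310.,182],[310.,196],[310,211]],.0685)))
t=pickle.load(open("d0.pkl","rb"))["top"]; print("top-cam marker J",J(ray(t,[[264,234]],.0685)))
E
```

```text
[[212.5 105. ]
 [266.  104.5]
 [372.  104.5]
 [425.  104.5]]
holes [[ 0.5945  0.1579]
 [ 0.6001  0.1076]
 [ 0.6099  0.0075]
 [ 0.6147 -0.0424]]
len 0.20131168799959032 yaw 0.1003436782124778 ctr [0.60478905 0.05766391]
knob top [[2.29400698e-05 1.36705571e-04]]
165 308 311
168 308 311
171 308 311
174 309 311
177 308 312
180 304 316
183 303 317
186 302 317
189 301 318
192 301 318
195 302 318
198 302 318
201 302 317
204 303 317
207 303 317
210 304 316
ticks J [[-0.05546562  0.10053044]
 [-0.0556367  -0.00074973]
 [-0.05593055 -0.10092787]]
pointer J [[-0.05053161  0.0090572 ]] marker top row J [[-0.07215387  0.0086882 ]
 [-0.08621612  0.00877388]
 [-0.10166649  0.00886766]]
top-cam marker J [[-0.09048215  0.00707581]]
```

Knob and marker are consistent: jig centre (0.6048, 0.0577), yaw 0.1003, marker at jig (-0.090, +0.009). Next, move the marker.

```bash
cat >> h.py <<'E'
YAW=.1003; O=np.array([.6048,.0577])
RJ=np.array([[np.cos(YAW),-np.sin(YAW)],[np.sin(YAW),np.cos(YAW)]])
def W(x,y,z): return np.r_[O+RJ@[x,y],z]
def J(P): return (np.atleast_2d(P)[:,:2]-O)@RJ
E
python3 - <<'E'
from rig import *
from h import *
o=ori(YAW)
set_gripper(.6,25)
move_l(W(-.09,.0088,.11),o,velocity=.12)
print(move_l(W(-.09,.0088,.057),velocity=.06,max_force=10))
set_gripper(0,25); s=observe(); print(s["width"],s["wrist_force"],s["tcp_pos"],J(s["tcp_pos"]))
print(move_l(W(-.09,.05,.057),velocity=.04,max_force=20)); wait(.3)
s=observe(); print(s["wrist_force"],J(s["tcp_pos"]))
set_gripper(.6); move_l(W(-.09,.05,.15),velocity=.12)
move_l(W(-.06,0,.24),velocity=.2)
d=get_image("wrist"); pickle.dump(d,open("w2.pkl","wb")); cv2.imwrite("pics/w2.png",d["frame"])
print(observe()["clock"])
m=mask(d,(20,80,30),(36,255,255)); print([(list(x[0]),list(x[1])) for x in blobs(m,60)[0]])
print([list(x[0]) for x in blobs(mask(d,*RED),60)[0]])
E
```

```text
False
0.18647760566882196 [-0.29392124  0.62020372  1.81897851] [0.51465248 0.0574816  0.05743504] [[-0.08971633  0.00880934]]
False
[-2.05411938  0.93732908  4.79643747] [[-0.08964621  0.05034579]]
9.325
[([np.float64(143.6), np.float64(29.5)], [np.int32(140), np.int32(18), np.int32(9), np.int32(22), np.int32(62)]), ([np.float64(479.5), np.float64(52.5)], [np.int32(476), np.int32(37), np.int32(7), np.int32(33), np.int32(107)]), ([np.float64(149.0), np.float64(68.8)], [np.int32(143), np.int32(41), np.int32(12), np.int32(41), np.int32(102)]), ([np.float64(635.7), np.float64(64.8)], [np.int32(631), np.int32(53), np.int32(9), np.int32(22), np.int32(140)]), ([np.float64(556.2), np.float64(61.2)], [np.int32(495), np.int32(59), np.int32(137), np.int32(5), np.int32(311)]), ([np.float64(609.1), np.float64(72.9)], [np.int32(586), np.int32(72), np.int32(43), np.int32(3), np.int32(95)]), ([np.float64(104.8), np.float64(114.7)], [np.int32(24), np.int32(102), np.int32(125), np.int32(34), np.int32(2146)]), ([np.float64(595.4), np.float64(117.0)], [np.int32(534), np.int32(108), np.int32(106), np.in
[... 2175 characters left out ...]
], [np.int32(124), np.int32(344), np.int32(14), np.int32(16), np.int32(77)]), ([np.float64(443.7), np.float64(357.4)], [np.int32(433), np.int32(345), np.int32(28), np.int32(24), np.int32(333)]), ([np.float64(17.1), np.float64(359.8)], [np.int32(0), np.int32(350), np.int32(45), np.int32(23), np.int32(667)]), ([np.float64(451.2), np.float64(377.3)], [np.int32(434), np.int32(370), np.int32(36), np.int32(15), np.int32(333)]), ([np.float64(632.3), np.float64(380.7)], [np.int32(621), np.int32(377), np.int32(19), np.int32(12), np.int32(117)]), ([np.float64(469.5), np.float64(393.9)], [np.int32(451), np.int32(387), np.int32(37), np.int32(13), np.int32(283)])]
[[np.float64(314.2), np.float64(120.0)]]
```

View pics/w2.png

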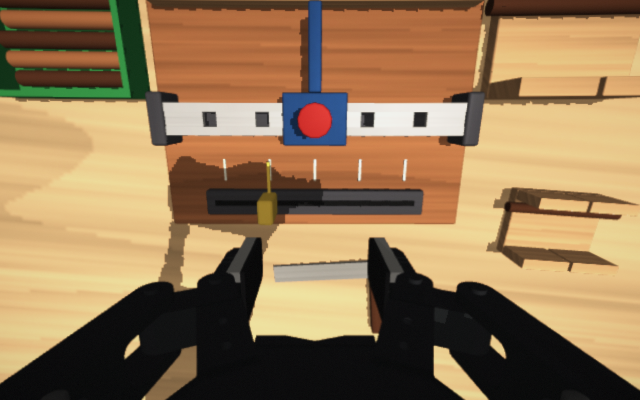

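The pointer at (269,170) lies on the +50 mm tick, and the sleeve is still centred at (314,120). Next, the knob.

```bash
python3 - <<'E'
from rig import *
from h import *
def st(n):
    s=observe(); print(n,round(s["clock"],2),"w",round(s["width"],3),"F",s["wrist_force"].round(1),"J",J(s["tcp_pos"]).round(4),"z",s["tcp_pos"][2].round(4))
move_l(W(0,0,.15),velocity=.15)
print(move_l(W(0,0,.095),velocity=.06,max_force=10)); st("at knob")
set_gripper(0,60); st("gripped")
move_l(W(0,0,.1085),velocity=.03); wait(.3); st("lifted")
d=get_image("side"); cv2.imwrite("pics/s2.png",cv2.resize(d["frame"][170:310,190:390],None,fx=4,fy=4,interpolation=cv2.INTER_CUBIC))
E
```

```text
False
at knob 11.27 w 0.606 F [0.2 0.6 0.8] J [[ 0.0004 -0.0001]] z 0.0955
gripped 11.61 w 0.312 F [-1.   0.3  3.5] J [[ 0.0004 -0.    ]] z 0.0957
lifted 12.51 w 0.31 F [ 5.8  0.2 -9.9] J [[ 0.0001 -0.    ]] z 0.1076
```

View pics/s2.png

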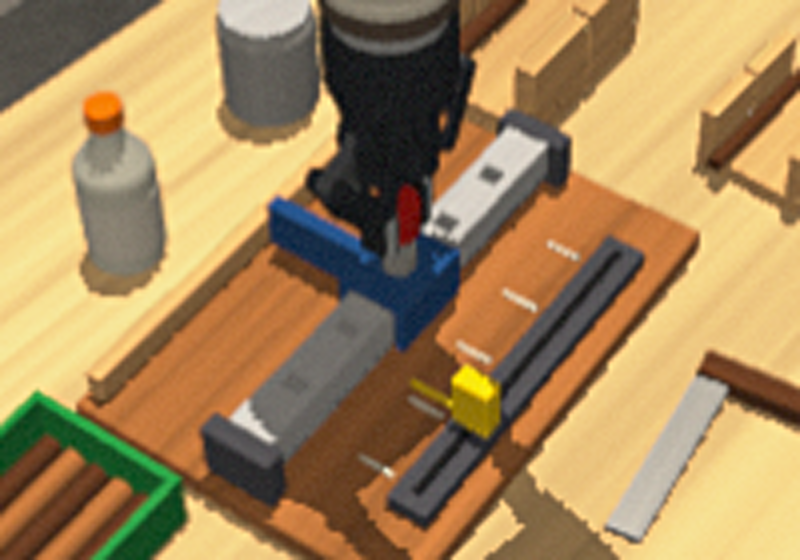

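The knob is held and lifted clear of its housing. The TCP rose 11.9 mm, and the -9.9 N pull matches the spring. I'll lift slightly more, slide with a force guard, then let it down.

```bash
python3 - <<'E'
from rig import *
from h import *
def st(n):
    s=observe(); print(n,round(s["clock"],2),"w",round(s["width"],3),"F",s["wrist_force"].round(1),"J",J(s["tcp_pos"]).round(4),"z",s["tcp_pos"][2].round(4))
move_l(W(0,0,.1097),velocity=.03,max_force=12); wait(.1); st("lifted")
hit=move_l(W(0,.05,.1097),velocity=.04,max_force=12); wait(.2); st("slid"); print(hit)
if not hit:
    print(move_l(W(0,.05,.0955),velocity=.025,max_force=15)); wait(.4); st("down")
d=get_image("side"); cv2.imwrite("pics/s3.png",cv2.resize(d["frame"][170:310,190:390],None,fx=4,fy=4,interpolation=cv2.INTER_CUBIC))
E
```

```text
lifted 12.91 w 0.309 F [ 6.1 -0.  -8.4] J [[ 0.0001 -0.    ]] z 0.1087
slid 14.51 w 0.308 F [ 6.9 -1.2 -8.1] J [[0.0002 0.0497]] z 0.1088
False
False
down 15.62 w 0.307 F [ 3.5 -1.3  0. ] J [[0.0003 0.0499]] z 0.0958
```

View pics/s3.png

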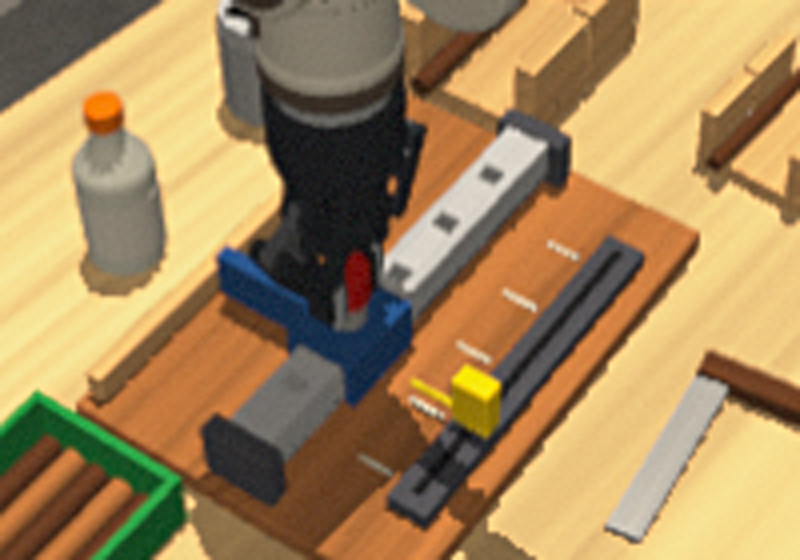

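The sleeve is over the +50 hole and the knob is low on its housing. Next, press down gently to make sure the pin is home, then test sideways that it is locked.

```bash
python3 - <<'E'
from rig import *
from h import *
def st(n):
    s=observe(); print(n,round(s["clock"],2),"w",round(s["width"],3),"F",s["wrist_force"].round(1),"J",J(s["tcp_pos"]).round(4),"z",s["tcp_pos"][2].round(4))
print(move_l(W(0,.05,.092),velocity=.015,max_force=10)); wait(.2); st("pressed")
z=observe()["tcp_pos"][2]
print(move_l(W(0,.0555,z),velocity=.02,max_force=8)); wait(.1); st("y+")
print(move_l(W(0,.0445,z),velocity=.02,max_force=10)); wait(.1); st("y-")
move_l(W(0,.05,z),velocity=.02); wait(.3); st("end")
d=get_image("side"); cv2.imwrite("pics/s4.png",cv2.resize(d["frame"][200:290,220:330],None,fx=6,fy=6,interpolation=cv2.INTER_CUBIC))
E
```

```text
True
pressed 16.08 w 0.308 F [-1.8  0.9  6.2] J [[0.0005 0.0498]] z 0.0958
True
y+ 16.49 w 0.31 F [ 0.7 -0.5  2.5] J [[0.0004 0.0535]] z 0.0958
True
y- 16.98 w 0.307 F [0.7 2.1 2.5] J [[0.0004 0.0481]] z 0.0958
end 17.52 w 0.308 F [ 3.6 -2.1 -1.1] J [[0.0003 0.0498]] z 0.0958
```

View pics/s4.png

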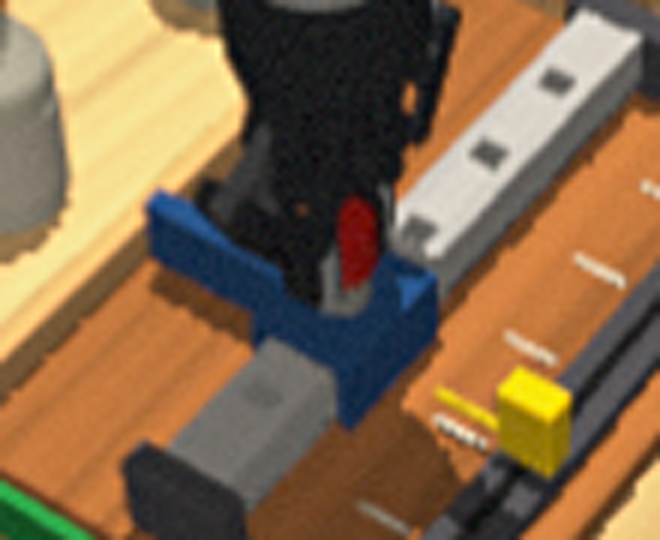

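It stops hard below (z unchanged under a 10 N press) and is locked both ways within the pin's play, so the pin is home. I'll hand in with a slight downward bias.

```bash
python3 - <<'E'
from rig import *
from h import *
move_l(W(0,.0505,.0952),velocity=.02,max_force=8); wait(.3)
s=observe(); print(s["clock"],s["wrist_force"].round(1),J(s["tcp_pos"]),s["tcp_pos"][2],s["width"])
job_done()
E
```

```text
18.125 [ 2.5 -0.9  5.2] [[0.00034634 0.05045239]] 0.09578621916310293 0.3127437329038971
the job is handed in; nothing more can be done
```

I set the yellow marker and the blue stop section one hole further from the mitre box, and handed the job in at 18.1 s. The gripper was still holding the red knob. No verdict was reported.

- **Direction:** of the three mitre-box look-alikes, the largest stands at the jig's -y end. Both pieces therefore went to +50 mm.
- **Marker:** the wrist picture after the move showed its pointer on the +50 mm tick. The later side pictures show it still there.
- **Pin and stop section:** I raised the knob about 13 mm, slid the section and let the knob down. The gripper ended at +50.5 mm along the tube.
- **Pin home:** pressing down with 10 N did not move the knob. Small sideways pushes were stopped both ways within about ±2.7 mm (pin play is 2.5 mm).
- **Left alone:** the arm did not go near the glue bottle, tin or try square. In the pictures they look unmoved, but I did not re-measure their positions.

The lift force fell slightly, from 9.9 N to 8.4 N, when I raised the knob the last millimetre, which could have meant a little slip. The press and sideways tests afterwards agreed with the pin being home. No check failed.

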